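# Clamp a rod electrode in a polishing stand's collet

## Robot

A 6-joint arm with a two-finger parallel gripper is mounted at the origin on the work surface. World frame = base frame: x ahead of the robot, y to its left, z up, the work surface at z = 0. Lengths are in m, angles in rad, forces in N, time in s.
With the tool pointing down it reaches from about 0.35 to 0.775 m from the base axis. Payload 7.3 kg.
Tool frame: the origin (TCP) lies between the finger pads; the fingertips stand 25 mm ahead of it and the grasp point (between the pads) lies 6 mm ahead of it; y points along the fingers, z is the direction in which the jaws open and shut, and the axes are right-handed (so a half turn about y gives the same grasp; the last joint's range is limited). The gripper opens to 92 mm and grips with 3 to 60 N. Pads are 19 mm wide; open, the fingers measure 130 mm over their backs; the gripper's body (75 mm by 190 mm) begins 47 mm behind the grasp point.
Start: joints at [1.172, 0.342, 1.524, -0, 1.275, -0.146], TCP at [0.131, 0.508, 0.225] pointing down, gripper open.
Joint ranges: [-2.53, 2.53], [-0.77, 2.02], [0.04, 2.7], [-1, 4.14], [0.28, 2.66], [-3.11, 3.11]. Speed limits (rad/s): [2.57, 2.57, 3.14, 3.14, 3.14, 3.14].

## Interface

Orientations are given as [roll, pitch, yaw] about the fixed x, y, z axes, in that order (R = Rz(yaw) Ry(pitch) Rx(roll)).
In Python, from cell import sensors, read_camera, hand_in gives the robot as it stands. The module is installed in compiled form; this text tells all that it offers.
- The arm moves only by the tool send_rows, never from a script. Its argument "motion" is a list that holds one entry, the list of rows, each a list of 4 numbers: the shift along the tool's x, y, z in m, then the turn about the tool's y in degrees. In form: [[[tx, ty, tz, twist], ...]]. A call has 1 to 8 rows; each row is the pose to reach, as a shift and turn from the pose measured when the call began, along the tool's axes at that moment; what a row does not reach only later rows make up. A row lasts 1/10 s, in which the tool goes at most 50 mm and 8.59 degrees, less where a joint would pass 70% of its speed; a pose out of reach is approached as far as the arm can. A call with a gripper value outside its range is refused whole. "gripper" is the opening, from 0 (shut) to 1 (fully open), set as the call begins (left out, the last holds). The fingers move at their own pace and stop on an object; "grip_force" is the grip in N (left out, the last holds). Time passes only in rows, so rows that repeat a pose let the fingers close. It gives the time, the measured TCP pose, the force and the opening at its end, in the units of the state.
- sensors.observe(): the state, without advancing time (a new reading comes with each control period).
- read_camera(name): name is "side" or "top"; returns a dict with "frame" (400x640x3 uint8, red, green, blue), "fx", "fy", "cx", "cy" (pixels), "extrinsics" (4x4, takes a point from world to camera coordinates). Camera axes: x right, y up, looking along -z (the intrinsics and any distortion apply to the point x, -y, -z); pixel columns grow to the right and rows downward; lengths in m; the calibration is good to about 2 mm. A picture is of the moment at which its call begins. There is no depth.
- hand_in(): hands the job in, once; it reports no verdict.
The state is a dict: "time": time; "qpos": joint angles; "qvel": joint speeds; "joint_efforts": joint torques, N m; "tool_pos": TCP position; "tool_rot": TCP orientation; "contact_force": force on the tool from outside, world axes, zero at the start; "torque": the same for the moment, N m; "opening": finger opening in m.
Only numpy, scipy, OpenCV 4.12 (cv2) and the standard library are available. Lean on these libraries where they do the work, as an engineer would, in place of code of your own. Each camera call takes 0.05 s, during which the arm holds its last target.

## Task

Take the blue-banded rod electrode out of the rack and set its steel shank gently into the collet of the polishing stand until it is fully home, black disc up. Then swing the nut's crank handle clockwise (seen from above) past its light drag until you feel the collet take a firm grip, stop there without overtightening, and let go, leaving the other two electrodes in the rack and the jar alone.

Things in the scene. Friction and masses are not known exactly. Their poses are not given: they have to be found in the camera images.
- blue_head (a point): Centre of the head of the electrode with the blue band, the one to clamp: a white plastic cylinder 20 mm across and 45 mm tall (22.5 mm above and below this point), a 12 mm blue band round it, a small black disc on top. z points up to the disc. It starts upright in one of the rack's three holes, head resting on the rack: lift it straight up over 42 mm. About 60 g.
- blue_tip (a point): Centre of the foot of the blue electrode's shank, 64.5 mm below the head's centre; z up along the electrode. The shank under the head is plain steel, 10 mm in diameter, 42 mm long, its foot chamfered by 2 mm.
- rack: White plastic rack block, fixed, 60 mm (its x) by 170 mm (its y) by 45 mm tall, origin at the centre of its underside. Three holes 12 mm across in a row along its y at -55, 0 and +55 mm hold the blue, red and yellow electrodes in any order.
- red_head (a point): Centre of the head of the electrode with the red band, same shape as the blue one; stays in the rack.
- yellow_head (a point): Centre of the head of the electrode with the yellow band, same shape; stays in the rack.
- jar_mid (a point): Middle of a loose amber glass jar with an orange lid, 52 mm across, 75 mm tall; a bystander.
- seat (a point): Floor of the collet's bore, on the chuck's axis, 60 mm above the table, z up; the shank's foot must finally stand here. When home, the head's underside is 2 mm above the nut's top face and the head's centre 64.5 mm above this point. The chuck stands on a fixed grey housing 150 x 150 mm, 50 mm tall.
- sleeve: Brass guide sleeve, the lower part of the bore: 26 mm square, 22 mm tall, hole 11.5 mm across with a 2 mm chamfer at its mouth; with the floor of the bore one fixed part, inside the nut. Origin at the centre of the floor.
- nut: Steel collet nut, 54 mm across, from 58 to 100 mm above the table, open in the middle (38 mm). Origin on the chuck's axis at table height; x points along its crank arm to the handle, z up. Clockwise from above closes the jaws, 5 mm each per radian. How far it is closed at the start is unknown: the jaws meet the shank after 0.5 to 1.2 rad of turning. It stays where it is left.
- handle_grip (a point): Grip point on the nut's crank handle: a black upright post 16 mm across that spins freely, 102 to 142 mm above the table (this point 126 mm), 80 mm from the chuck's axis. Turning drags with 5 N at the handle (about 3 N left when stopped); once the jaws touch, the push grows by some 17 N per radian. Firm is 3 to 6 N above the drag; 9 N above it crushes the shank.
- jaw0: One of three steel jaws above the sleeve, 25 to 38 mm above the bore's floor; at the start they leave a hole 15 to 22 mm across. Origin at table height, within 10 mm of the axis, not on the jaw. It counts by how hard it presses the shank.
- jaw1: Second jaw, as the first.
- jaw2: Third jaw, as the first.
Things that resemble listed ones, but are neither listed nor needed, are in the scene too. What is shaped like the part that bears seat but orange or purple is not meant.

How it is judged:
On the way, in this order (a step that is already met when the one before it is completed fails the run):
1. the blue electrode stands fully home in the collet, before the collet is closed (z of blue_tip in the frame of seat below 0.0025 m and horizontal distance between blue_tip and seat below 0.003 m and angle between blue_tip's own z axis and vertical below 0.09 rad and z of blue_head in the frame of seat above 0.055 m and contact force between jaw0 and anything else below 6 N), for 0.2 s.
2. with the shank still home, all three jaws grip it (z of blue_tip in the frame of seat below 0.0025 m and horizontal distance between blue_tip and seat below 0.003 m and angle between blue_tip's own z axis and vertical below 0.09 rad and z of blue_head in the frame of seat above 0.055 m and contact force between each of jaw0, jaw1, jaw2 and anything else above 8 N), for 0.2 s.
At the end, for the whole second after the job is handed in: The blue electrode stands in the collet, disc up, its foot within 2.5 mm of the bore's floor in height and within 3 mm of its centre, tilted less than 0.09 rad, and each of the three jaws presses it with more than 8 N (all of step 2); the robot touches nothing.
It fails at once if the collet is overtightened (a jaw presses with more than 50 N) (contact force between any of jaw0, jaw1, jaw2 and anything else above 50 N).
It fails at once if the shank is rammed against the guide sleeve or the floor of the bore (more than 30 N) (contact force between sleeve and anything else above 30 N).
It fails at once if the red or yellow electrode is disturbed (moved more than 10 mm) (distance of any of red_head, yellow_head from where it was at the start of the episode above 0.01 m).
It fails at once if the jar is moved by more than 20 mm (distance of jar_mid from where it was at the start of the episode above 0.02 m).
It also fails if it takes over 69 s, if anything falls off the work surface, if the arm or the gripper's body presses on something with over 40 N, if the wrist force passes 120 N, or if a joint passes its speed limit or range.

## Working session

There is one attempt and no reset: what is moved stays moved. The work goes in short steps, Python scripts to look and compute and a tool call to move; the robot and the scene stay as the last step left them, time stands still between calls to the robot, and variables do not carry over. Pictures are saved under pics/ and viewed, and the job is handed in when it is done.

Besides the shell and the picture viewer there is one more tool, called as name([rows], argument=value, ...), one row to a line, values as JSON. send_rows: Moves the arm, as the interface text tells. Its arguments: {"type":"object","properties":{"motion":{"type":"array"},"gripper":{"type":"number"},"grip_force":{"type":"number"}},"required":["motion"]}

```bash
mkdir -p pics; ls; python3 - <<'E'
from cell import sensors, read_camera
import cv2
print(sensors.observe())
for n in("side","top"):
    c=read_camera(n); cv2.imwrite(f"pics/{n}0.png",c["frame"][:,:,::-1]); print(n,c["fx"],c["fy"],c["cx"],c["cy"],c["extrinsics"].round(4).tolist(),c.keys())
E
```

```text
pics
{'time': 0.0, 'qpos': array([ 1.17198417e+00,  3.42781833e-01,  1.52502342e+00,  2.92184059e-05,
        1.27538963e+00, -1.46028841e-01]), 'qvel': array([-0.00206504, -0.00054862, -0.00072066, -0.00093101,  0.00141551,
       -0.00279613]), 'joint_efforts': array([ 1.33465786e-03, -4.31230474e+01, -2.44220960e+01,  7.18296412e-02,
        5.59654017e-02, -1.43762286e-04]), 'tool_pos': array([0.13112637, 0.50793897, 0.22451205]), 'tool_rot': array([-1.57237744e+00,  2.60782718e-04, -2.52792048e-01]), 'contact_force': array([0.64383092, 0.42289248, 0.02524665]), 'torque': array([-0.00249144,  0.06111912, -0.02765414]), 'opening': 0.09175867582282411}
side 406.5741582935006 406.5741582935006 330.4156998071902 195.69409692238267 [[0.8484, -0.5289, -0.0217, -0.3627], [0.3548, 0.5378, 0.7648, -0.2468], [-0.3928, -0.6565, 0.6439, -0.8203], [0.0, 0.0, 0.0, 1.0]] dict_keys(['frame', 'fx', 'fy', 'cx', 'cy', 'extrinsics'])
top 455.4341877406173 455.4341877406173 313.89397047039114 196.25679251041592 [[-0.0278, -0.9996, -0.0012, 0.0213], [0.9969, -0.0278, 0.0738, -0.4252], [-0.0738, 0.0009, 0.9973, -1.2234], [0.0, 0.0, 0.0, 1.0]] dict_keys(['frame', 'fx', 'fy', 'cx', 'cy', 'extrinsics'])
```

View pics/side0.png

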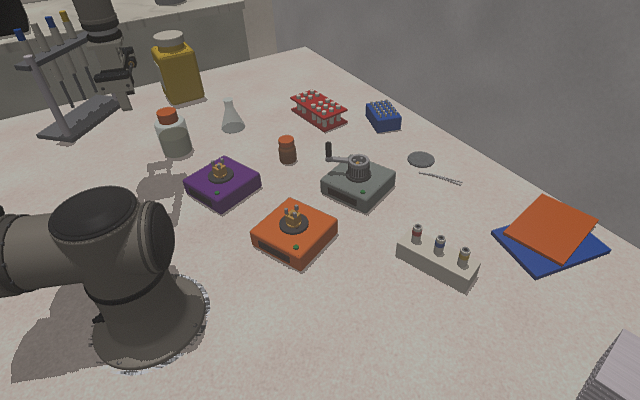

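View pics/top0.png

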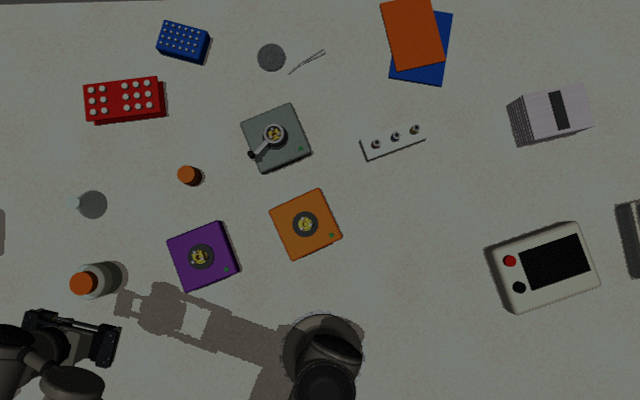

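```bash
python3 - <<'E'
import cv2
s=cv2.imread("pics/side0.png");t=cv2.imread("pics/top0.png")
def crop(im,x,y,w,h,k,n): cv2.imwrite(n,cv2.resize(im[y:y+h,x:x+w],None,fx=k,fy=k,interpolation=cv2.INTER_CUBIC))
a=cv2.resize(t[90:190,235:335],None,fx=6,fy=6,interpolation=2);cv2.imwrite("pics/t_ch.png",a)
crop(t,350,110,90,60,8,"pics/t_rack.png")
crop(s,310,130,100,90,6,"pics/s_ch.png")
crop(s,390,210,100,90,6,"pics/s_rack.png")
E
```

```text
(no output)
```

View pics/t_ch.png

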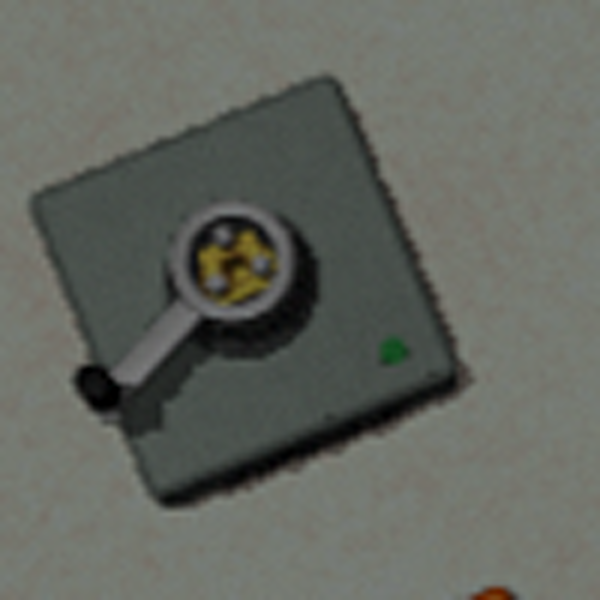

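View pics/t_rack.png

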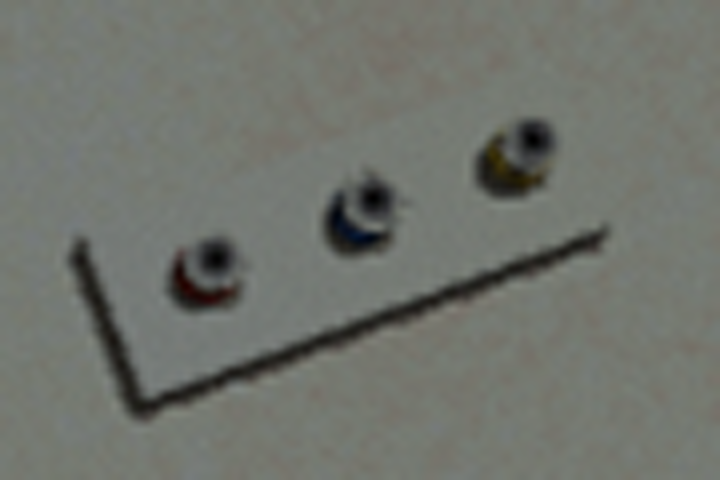

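View pics/s_ch.png

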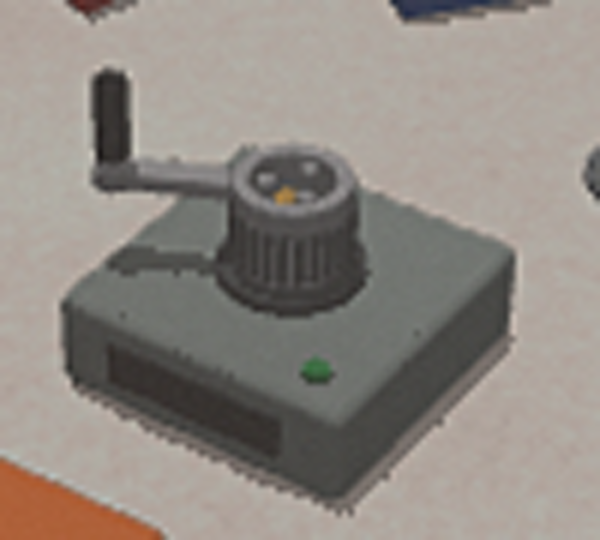

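View pics/s_rack.png

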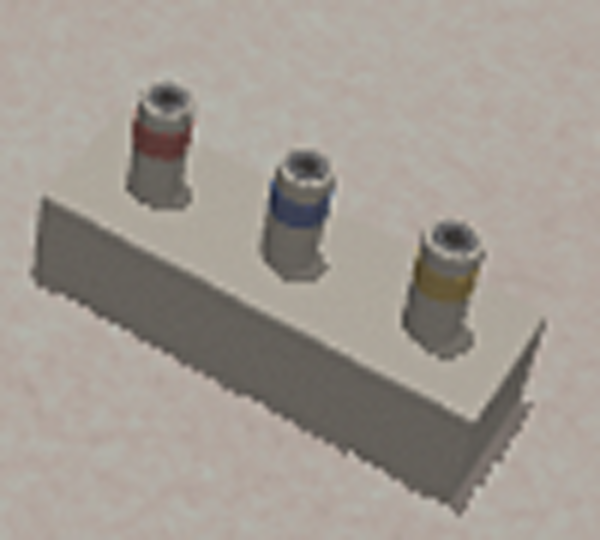

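```bash
cat > h.py <<'E'
import numpy as np
K={"side":(406.574158,330.4157,195.694097),"top":(455.434188,313.89397,196.256793)}
def load():
    from cell import read_camera
    return {n:read_camera(n) for n in K}
import json,os
if not os.path.exists("ext.json"):
    json.dump({n:c["extrinsics"].tolist() for n,c in load().items()},open("ext.json","w"))
E={k:np.array(v) for k,v in json.load(open("ext.json")).items()}
def ray(n,u,v):
    f,cx,cy=K[n];d=np.array([(u-cx)/f,-(v-cy)/f,-1.]);R=E[n][:3,:3];t=E[n][:3,3]
    return -R.T@t,R.T@d
def atz(n,u,v,z):
    o,d=ray(n,u,v);return o+d*(z-o[2])/d[2]
def tri(a,b):
    A=[];B=[]
    for n,p in(("side",a),("top",b)):
        o,d=ray(n,*p);d/=np.linalg.norm(d);P=np.eye(3)-d[:,None]*d;A.append(P);B.append(P@o)
    return np.linalg.lstsq(np.vstack(A),np.hstack(B),rcond=None)[0]
def proj(n,p):
    f,cx,cy=K[n];c=E[n][:3,:3]@p+E[n][:3,3];return np.array([cx+f*c[0]/-c[2],cy-f*c[1]/-c[2]])
E
python3 - <<'E'
from h import *
np.set_printoptions(precision=4,suppress=True)
c=lambda x0,y0,k,u,v:(x0+(u+.5)/k-.5,y0+(v+.5)/k-.5)
P={"red":(c(390,210,6,167,97),c(350,110,8,215,258),.0905),"blue":(c(390,210,6,306,166),c(350,110,8,372,200),.0905),"yel":(c(390,210,6,455,236),c(350,110,8,533,140),.0905),
"nut":(c(310,130,6,294,180),c(235,90,6,235,262),.1),"hand":(c(310,130,6,110,75),c(235,90,6,97,384),.142)}
for k,(s,t,z) in P.items(): print(k,atz("side",*s,z),atz("top",*t,z),tri(s,t))
# housing corners top
for q in((35,205),(333,80),(455,370),(170,500)): print(atz("top",*c(235,90,6,*q),.05))
for q in((66,303),(370,185),(515,255),(335,420)): print("s",atz("side",*c(310,130,6,*q),.05))
E
```

```text
red [ 0.5539 -0.1559  0.0905] [ 0.5563 -0.1556  0.0905] [ 0.5558 -0.1553  0.0892]
blue [ 0.5714 -0.2083  0.0905] [ 0.5738 -0.2069  0.0905] [ 0.5738 -0.207   0.0881]
yel [ 0.5902 -0.2597  0.0905] [ 0.5919 -0.2597  0.0905] [ 0.5916 -0.2595  0.0896]
nut [0.5826 0.1065 0.1   ] [0.584  0.1079 0.1   ] [0.5841 0.1081 0.0985]
hand [0.5268 0.1655 0.142 ] [0.5258 0.162  0.142 ] [0.525  0.1618 0.1447]
[0.6231 0.2007 0.05  ]
[0.6762 0.0665 0.05  ]
[0.5435 0.0154 0.05  ]
[0.489  0.1431 0.05  ]
s [0.4873 0.1429 0.05  ]
s [0.6515 0.1414 0.05  ]
s [0.6732 0.0617 0.05  ]
s [0.5398 0.0137 0.05  ]
```

```bash
cat >> h.py <<'E'
def go(*targets):
    """targets (x,y,z,tool-z azimuth deg or None): print rows"""
    from cell import sensors
    from scipy.spatial.transform import Rotation as Ro
    s=sensors.observe();R=Ro.from_euler("xyz",s["tool_rot"]).as_matrix();p=s["tool_pos"]
    az=np.degrees(np.arctan2(R[1,2],R[0,2]))
    print("t",round(s["time"],2),"tcp",p.round(4),"az",az.round(2),"ydown",R[:,1].round(4),"F",s["contact_force"].round(2),"open",round(s["opening"],4),"q",s["qpos"].round(2))
    for t in targets:
        d=R.T@(np.array(t[:3])-p); tw=0 if t[3] is None else az-t[3]
        print("row",d.round(4),round(tw,1))
E
python3 -c "
from h import *
go((.45,.25,.22,None),(.572,-.2075,.2,19))"
```

```text
t 0.2 tcp [0.1312 0.5081 0.2248] az 75.52 ydown [-3.e-04 -9.e-04 -1.e+00] F [ 0.43  0.48 -0.66] open 0.092 q [ 1.17  0.34  1.52 -0.    1.28 -0.15]
row [ 0.3732  0.0049 -0.1702] 0
row [ 0.6058  0.0253 -0.5826] 56.5
```

send_rows([
  [[0.373,0,-0.17,0],[0.373,0,-0.17,8],[0.373,0,-0.17,16],[0.373,0,-0.17,24],[0.373,0,-0.17,32],[0.373,0,-0.17,40],[0.373,0,-0.17,48],[0.373,0,-0.17,56.5]],
])

```text
time: 1.0
tool_pos: [0.4433, 0.2549, 0.2249]
tool_rot: [-1.571, -0.0, -1.245]
contact_force: [0.2, 1.3, -0.4]
opening: 0.0919
```

```bash
python3 -c "
from h import *
go((.45,.2,.22,19),(.572,-.2075,.2,19))"
```

```text
t 1.0 tcp [0.4433 0.2549 0.2249] az 18.68 ydown [-3.e-04 -6.e-04 -1.e+00] F [ 0.19  1.31 -0.41] open 0.0919 q [ 0.37  0.32  1.56 -0.    1.26  0.05]
row [ 0.0542  0.005  -0.0113] -0.3
row [ 0.4793  0.0252 -0.0262] -0.3
```

send_rows([
  [[0.479,0,-0.026,0],[0.479,0,-0.026,0],[0.479,0,-0.026,0],[0.479,0,-0.026,0],[0.479,0,-0.026,0],[0.479,0,-0.026,0],[0.479,0,-0.026,0],[0.479,0,-0.026,0]],
])

```text
time: 1.8
tool_pos: [0.5502, -0.1308, 0.2251]
tool_rot: [-1.571, -0.0, -1.245]
contact_force: [0.7, 0.8, 0.0]
opening: 0.0916
```

send_rows([
  [[0.08,0,0,0],[0.08,0,0,0],[0.08,0,0,0],[0.08,0,0,0]],
])

```text
time: 2.2
tool_pos: [0.5754, -0.2068, 0.2243]
tool_rot: [-1.572, 0.001, -1.247]
contact_force: [0.7, 0.6, 0.3]
opening: 0.0918
```

```bash
python3 -c "
from h import *
go((.5725,-.2075,.15,19),(.5725,-.2075,.078,19))
import cv2
for n,c in load().items(): cv2.imwrite(f'pics/{n}1.png',c['frame'][:,:,::-1])
s=cv2.imread('pics/side1.png')[110:310,350:550];t=cv2.imread('pics/top1.png')[50:250,300:500]
cv2.imwrite('pics/m1.png',cv2.resize(np.hstack([s,t]),None,fx=2,fy=2))
"
```

```text
t 2.2 tcp [ 0.5754 -0.2068  0.2243] az 18.58 ydown [-1.8e-03  6.0e-04 -1.0e+00] F [0.67 0.56 0.25] open 0.0918 q [-0.47  0.5   1.27 -0.    1.37 -0.79]
row [-0.0002  0.0743 -0.0028] -0.4
row [-1.000e-04  1.463e-01 -2.700e-03] -0.4
```

View pics/m1.png

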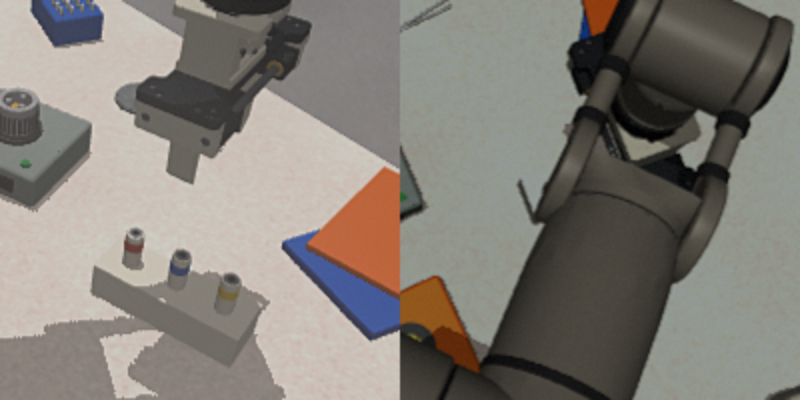

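The tool hovers above the middle (blue) electrode at crop (180,270); rack undisturbed. Descend.

send_rows([
  [[0,0.04,-0.003,0],[0,0.08,-0.003,0],[0,0.11,-0.003,0],[0,0.13,-0.003,0],[0,0.146,-0.003,0],[0,0.146,-0.003,0],[0,0.146,-0.003,0]],
])

```text
time: 3.0
tool_pos: [0.5727, -0.2054, 0.0797]
tool_rot: [-1.572, 0.0, -1.243]
contact_force: [-0.4, -0.7, 0.4]
opening: 0.0919
```

```bash
python3 -c "
from h import *
go((.5725,-.2075,.15,19),(.5725,-.2075,.078,19))
import cv2
c=load()['side'];cv2.imwrite('pics/s2.png',cv2.resize(c['frame'][180:300,380:500,::-1],None,fx=5,fy=5,interpolation=2))
"
```

```text
t 3.0 tcp [ 0.5727 -0.2054  0.0797] az 18.79 ydown [-8.e-04  1.e-04 -1.e+00] F [-0.37 -0.67  0.41] open 0.0919 q [-0.47  0.63  1.47 -0.    1.04 -0.8 ]
row [ 0.002  -0.0703 -0.0009] -0.2
row [ 0.002   0.0017 -0.0009] -0.2
```

View pics/s2.png

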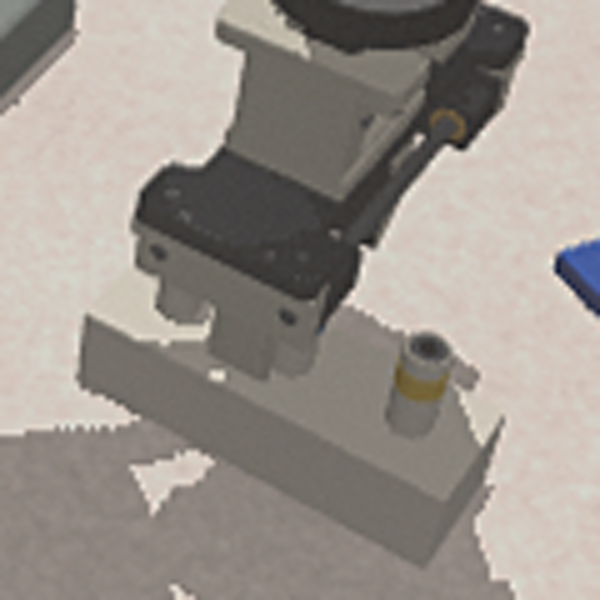

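send_rows([
  [[0.002,0.002,-0.001,0],[0.002,0.002,-0.001,0],[0.002,0.002,-0.001,0],[0.002,0.002,-0.001,0],[0.002,0.002,-0.001,0],[0.002,0.002,-0.001,0],[0.002,0.002,-0.001,0],[0.002,0.002,-0.001,0]],
], gripper=0, grip_force=20)

```text
time: 3.9
tool_pos: [0.5729, -0.2083, 0.0784]
tool_rot: [-1.57, -0.001, -1.243]
contact_force: [-0.3, -0.0, 1.0]
opening: 0.0322
```

```bash
python3 -c "
from h import *
go((.5725,-.2075,.15,19))"
```

```text
t 3.9 tcp [ 0.5729 -0.2083  0.0784] az 18.76 ydown [ 1.e-03 -8.e-04 -1.e+00] F [-0.26 -0.02  1.  ] open 0.0322 q [-0.47  0.64  1.47 -0.    1.04 -0.8 ]
row [-0.0008 -0.0716 -0.0001] -0.2
```

Still closing (32 mm).

send_rows([
  [[0,0,0,0],[0,0,0,0],[0,0,0,0],[0,0,0,0],[0,0,0,0]],
])

```text
time: 4.4
tool_pos: [0.5729, -0.2083, 0.0784]
tool_rot: [-1.57, -0.001, -1.243]
contact_force: [-0.3, -0.3, -0.6]
opening: 0.0189
```

send_rows([
  [[0,-0.015,0,0],[0,-0.03,0,0],[0,-0.05,0,0],[0,-0.08,0,0],[0,-0.11,0,0],[0,-0.122,0,0],[0,-0.122,0,0]],
])

```text
time: 5.1
tool_pos: [0.5735, -0.2085, 0.202]
tool_rot: [-1.568, -0.004, -1.243]
contact_force: [-0.2, -1.1, -2.1]
opening: 0.019
```

```bash
python3 -c "
from h import *
go((.5835,.107,.2,19),(.5835,.107,.2,60))
import cv2
c=load()['side'];cv2.imwrite('pics/s3.png',cv2.resize(c['frame'][130:290,380:540,::-1],None,fx=4,fy=4,interpolation=2))
"
```

```text
t 5.1 tcp [ 0.5735 -0.2085  0.202 ] az 18.76 ydown [ 0.0041 -0.0024 -1.    ] F [-0.22 -1.06 -2.14] open 0.019 q [-0.47  0.51  1.32 -0.    1.31 -0.8 ]
row [-0.2955  0.0013  0.1109] -0.2
row [-0.2955  0.0013  0.1109] -41.2
```

View pics/s3.png

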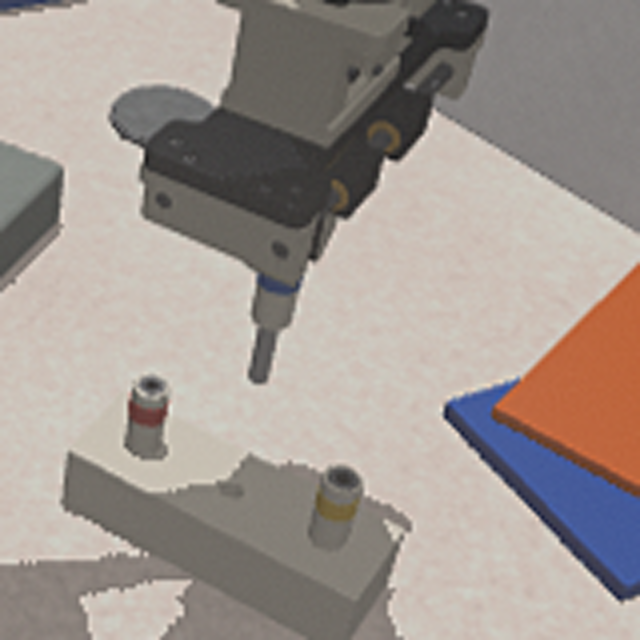

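send_rows([
  [[-0.1,0,0.037,0],[-0.14,0,0.053,0],[-0.18,0,0.068,0],[-0.22,0,0.083,0],[-0.26,0,0.098,0],[-0.295,0,0.111,0],[-0.295,0,0.111,0],[-0.295,0,0.111,0]],
])

```text
time: 6.0
tool_pos: [0.5815, 0.1094, 0.1971]
tool_rot: [-1.575, 0.001, -1.24]
contact_force: [0.1, -0.6, -1.0]
opening: 0.0191
```

```bash
python3 -c "
from h import *
go((.5836,.1066,.2,19))
import cv2
for n,c in load().items(): cv2.imwrite(f'pics/{n}4.png',c['frame'][:,:,::-1])
s=cv2.imread('pics/side4.png')[80:220,300:440];t=cv2.imread('pics/top4.png')[70:210,200:340]
cv2.imwrite('pics/s4.png',cv2.resize(s,None,fx=4,fy=4,interpolation=2))
"
```

```text
t 6.0 tcp [0.5815 0.1094 0.1971] az 18.97 ydown [-4.e-03  1.e-04 -1.e+00] F [ 0.06 -0.64 -0.96] open 0.0191 q [ 0.06  0.49  1.37  0.    1.28 -0.27]
row [ 0.0034 -0.0029  0.0011] -0.0
```

View pics/s4.png

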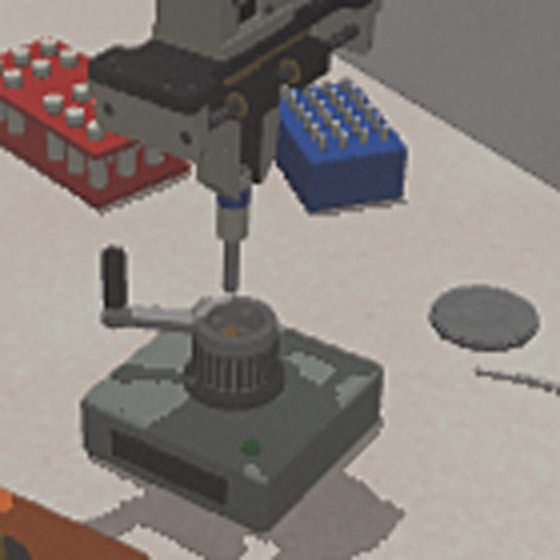

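send_rows([
  [[0.0034,0,0.001,0],[0.0034,0.005,0.001,0],[0.0034,0.01,0.001,0],[0.0034,0.014,0.001,0],[0.0034,0.014,0.001,0]],
])

```text
time: 6.6
tool_pos: [0.5835, 0.1031, 0.1828]
tool_rot: [-1.576, 0.001, -1.244]
contact_force: [-0.2, 0.2, -0.1]
opening: 0.0193
```

```bash
python3 -c "
from h import *
go((.5836,.1066,.17,19))
import cv2
for n,c in load().items(): cv2.imwrite(f'pics/{n}5.png',c['frame'][:,:,::-1])
s=cv2.imread('pics/side5.png')[120:200,315:415]
cv2.imwrite('pics/s5.png',cv2.resize(s,None,fx=7,fy=7,interpolation=2))
from cell import sensors
p=sensors.observe()['tool_pos']
f=lambda q:(np.array(proj('side',q))-[315,120]+.5)*7-.5
for z in(.0754,):
  print('tip expected',f(p-[0,0,z]));print('nut c',f(np.array([.5826,.1065,.1])))
"
```

```text
t 6.6 tcp [0.5835 0.1031 0.1828] az 18.74 ydown [-4.9e-03 -8.0e-04 -1.0e+00] F [-0.18  0.22 -0.12] open 0.0193 q [ 0.05  0.5   1.39 -0.    1.25 -0.28]
row [-0.0033  0.0128  0.0013] -0.3
tip expected [316.47760598 264.73089593]
nut c [308.08035761 280.09253261]
```

View pics/s5.png

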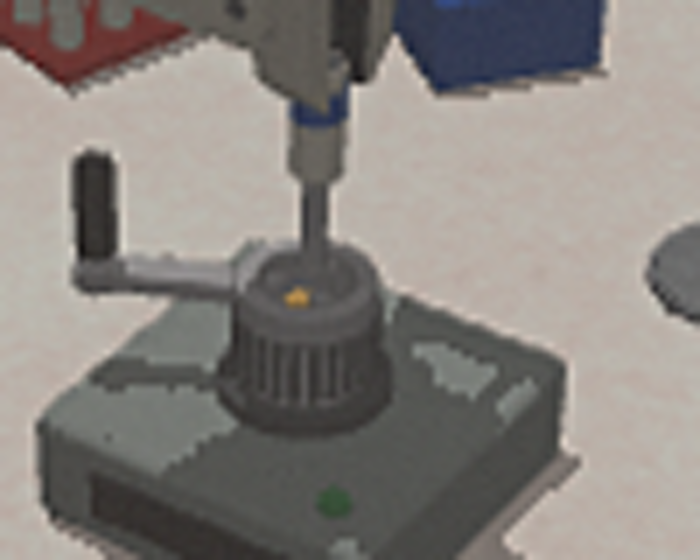

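send_rows([
  [[-0.003,0,0.001,0],[-0.003,0,0.001,0],[-0.003,0,0.001,0],[-0.003,0,0.001,0],[-0.003,0,0.001,0]],
])

```text
time: 7.2
tool_pos: [0.5839, 0.1066, 0.1836]
tool_rot: [-1.574, 0.0, -1.243]
contact_force: [0.4, 0.3, -0.9]
opening: 0.0192
```

```bash
python3 -c "
from h import *
go((.5836,.1066,.17,19))
load()
go((.5836,.1066,.17,19))
"
```

```text
t 7.2 tcp [0.5839 0.1066 0.1836] az 18.77 ydown [-3.3e-03 -8.0e-04 -1.0e+00] F [ 0.42  0.32 -0.93] open 0.0192 q [ 0.05  0.5   1.39 -0.    1.25 -0.28]
row [-0.0001  0.0136 -0.0003] -0.2
t 7.3 tcp [0.5839 0.1065 0.1836] az 18.76 ydown [-3.4e-03 -7.0e-04 -1.0e+00] F [-0.33  0.04 -1.33] open 0.0188 q [ 0.05  0.5   1.39 -0.    1.25 -0.28]
row [-0.0002  0.0136 -0.0003] -0.2
```

send_rows([
  [[0,0.004,0,0],[0,0.008,0,0],[0,0.012,0,0],[0,0.016,0,0],[0,0.019,0,0],[0,0.019,0,0]],
], gripper=0, grip_force=9)

```text
time: 7.9
tool_pos: [0.5836, 0.1065, 0.164]
tool_rot: [-1.575, 0.001, -1.243]
contact_force: [-0.5, -0.2, -0.7]
opening: 0.0196
```

send_rows([
  [[0,0.002,0,0],[0,0.004,0,0],[0,0.006,0,0],[0,0.006,0,0]],
])

```text
time: 8.3
tool_pos: [0.5834, 0.1065, 0.1577]
tool_rot: [-1.576, 0.001, -1.243]
contact_force: [0.5, 0.2, -0.1]
opening: 0.0192
```

```bash
python3 -c "
from h import *
go((.5836,.1066,.1354,19))
"
```

```text
t 8.3 tcp [0.5834 0.1065 0.1577] az 18.76 ydown [-5.e-03 -8.e-04 -1.e+00] F [ 0.46  0.25 -0.14] open 0.0192 q [ 0.05  0.53  1.42 -0.    1.2  -0.28]
row [-0.      0.0223  0.0003] -0.2
```

send_rows([
  [[0,0.0015,0,0],[0,0.003,0,0],[0,0.0045,0,0],[0,0.006,0,0],[0,0.006,0,0]],
])

```text
time: 8.8
tool_pos: [0.5835, 0.1066, 0.1515]
tool_rot: [-1.575, 0.001, -1.243]
contact_force: [1.1, 1.1, -0.7]
opening: 0.0195
```

send_rows([
  [[0,0.0015,0,0],[0,0.003,0,0],[0,0.0045,0,0],[0,0.006,0,0],[0,0.006,0,0]],
])

```text
time: 9.3
tool_pos: [0.5834, 0.1066, 0.1452]
tool_rot: [-1.576, 0.001, -1.243]
contact_force: [2.1, 0.7, -0.7]
opening: 0.0196
```

```bash
python3 -c "
from h import *
go((.5836,.1066,.1354,19))
import cv2
c=load()['side']['frame'][:,:,::-1][120:200,315:415]
cv2.imwrite('pics/s6.png',cv2.resize(c,None,fx=6,fy=6,interpolation=2))
"
```

```text
t 9.3 tcp [0.5834 0.1066 0.1452] az 18.76 ydown [-4.9e-03 -7.0e-04 -1.0e+00] F [ 2.07  0.73 -0.74] open 0.0196 q [ 0.05  0.54  1.44 -0.    1.17 -0.28]
row [0.     0.0098 0.0002] -0.2
```

View pics/s6.png

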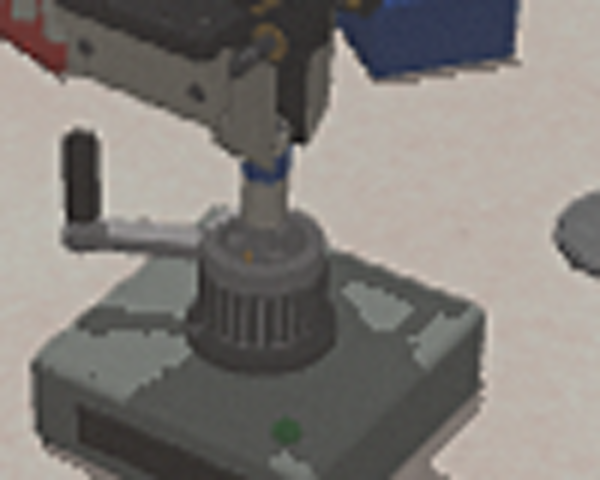

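send_rows([
  [[0,0.0015,0.0005,0],[0,0.003,0.0005,0],[0,0.0045,0.0005,0],[0,0.006,0.0005,0],[0,0.0065,0.0005,0]],
])

```text
time: 9.9
tool_pos: [0.5837, 0.1067, 0.1385]
tool_rot: [-1.576, 0.001, -1.243]
contact_force: [1.9, 1.0, 0.1]
opening: 0.019
```

send_rows([
  [[0,0.001,0,0],[0,0.002,0,0],[0,0.0025,0,0],[0,0.0025,0,0]],
])

```text
time: 10.3
tool_pos: [0.5837, 0.1067, 0.136]
tool_rot: [-1.576, 0.001, -1.243]
contact_force: [2.0, 0.3, -0.3]
opening: 0.0195
```

```bash
python3 -c "
from h import *
go((.5836,.1066,.1354,19))
"
```

```text
t 10.3 tcp [0.5837 0.1067 0.136 ] az 18.77 ydown [-5.5e-03 -7.0e-04 -1.0e+00] F [ 1.97  0.27 -0.25] open 0.0195 q [ 0.05  0.55  1.45 -0.    1.15 -0.28]
row [ 0.0001  0.0006 -0.0001] -0.2
```

send_rows([
  [[0,0.001,0,0],[0,0.001,0,0],[0,0.001,0,0]],
])

```text
time: 10.6
tool_pos: [0.5838, 0.1067, 0.1353]
tool_rot: [-1.576, 0.001, -1.243]
contact_force: [0.3, 0.5, 3.0]
opening: 0.0192
```

send_rows([
  [[0,0.0007,0,0],[0,0.0007,0,0],[0,0.0007,0,0]],
])

```text
time: 10.9
tool_pos: [0.5841, 0.1066, 0.1352]
tool_rot: [-1.575, 0.001, -1.243]
contact_force: [0.0, -0.7, 5.9]
opening: 0.0197
```

send_rows([
  [[0,0,0,0],[0,0,0,0],[0,0,0,0],[0,0,0,0],[0,0,0,0],[0,0,0,0]],
], gripper=0.5)

```text
time: 11.5
tool_pos: [0.584, 0.1066, 0.1351]
tool_rot: [-1.575, 0.001, -1.243]
contact_force: [-0.0, -0.1, 0.7]
opening: 0.0458
```

send_rows([
  [[0,-0.02,0,0],[0,-0.04,0,0],[0,-0.06,0,0],[0,-0.08,0,0],[0,-0.1,0,0],[0,-0.1,0,0],[0,-0.1,0,0]],
])

```text
time: 12.2
tool_pos: [0.5843, 0.1067, 0.2347]
tool_rot: [-1.575, 0.001, -1.243]
contact_force: [-0.1, -0.3, -0.1]
opening: 0.0459
```

```bash
python3 -c "
from h import *
go((.5265,.162,.2,19))
import cv2
for n,c in load().items(): cv2.imwrite(f'pics/{n}7.png',c['frame'][:,:,::-1])
s=cv2.imread('pics/side7.png')[110:210,310:410];t=cv2.imread('pics/top7.png')[90:190,235:335]
cv2.imwrite('pics/m7.png',cv2.resize(np.hstack([s,t]),None,fx=4,fy=4,interpolation=2))
"
```

```text
t 12.2 tcp [0.5843 0.1067 0.2347] az 18.76 ydown [-4.1e-03 -8.0e-04 -1.0e+00] F [-0.07 -0.31 -0.07] open 0.0459 q [ 0.05  0.47  1.3  -0.    1.38 -0.28]
row [-0.071   0.0348 -0.0368] -0.2
```

View pics/m7.png

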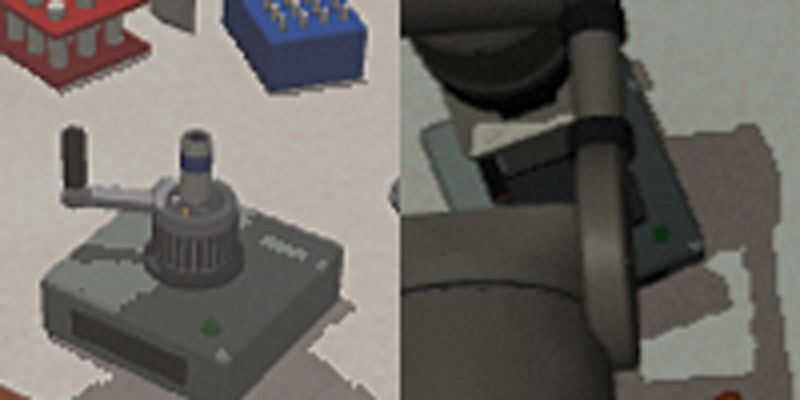

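```bash
python3 -c "
from h import *
go((.527,.163,.2,45),(.527,.163,.132,45))
"
```

```text
t 12.3 tcp [0.5838 0.1067 0.2336] az 18.77 ydown [-6.6e-03 -9.0e-04 -1.0e+00] F [1.02 0.15 0.7 ] open 0.0459 q [ 0.05  0.47  1.31 -0.    1.38 -0.28]
row [-0.0716  0.0339 -0.0354] -26.2
row [-0.0715  0.1019 -0.035 ] -26.2
```

send_rows([
  [[-0.025,0,-0.012,-7],[-0.05,0,-0.025,-14],[-0.0715,0,-0.035,-21],[-0.0715,0,-0.035,-26],[-0.0715,0.01,-0.035,-26],[-0.0715,0.02,-0.035,-26],[-0.0715,0.03,-0.035,-26],[-0.0715,0.03,-0.035,-26]],
])

```text
time: 13.1
tool_pos: [0.5266, 0.1625, 0.2014]
tool_rot: [-1.58, 0.007, -0.791]
contact_force: [-0.3, 0.0, 0.4]
opening: 0.0459
```

```bash
python3 -c "
from h import *
go((.527,.163,.2,45),(.527,.163,.132,45))
import cv2
for n,c in load().items(): cv2.imwrite(f'pics/{n}8.png',c['frame'][:,:,::-1])
s=cv2.imread('pics/side8.png')[90:210,280:400]
cv2.imwrite('pics/m8.png',cv2.resize(s,None,fx=5,fy=5,interpolation=2))
"
```

```text
t 13.1 tcp [0.5266 0.1625 0.2014] az 44.66 ydown [-0.011  -0.0016 -0.9999] F [-0.26  0.03  0.38] open 0.0459 q [ 0.16  0.42  1.48  0.    1.26 -0.62]
row [-0.0001  0.0014  0.0007] -0.3
row [0.0004 0.0694 0.0013] -0.3
```

View pics/m8.png

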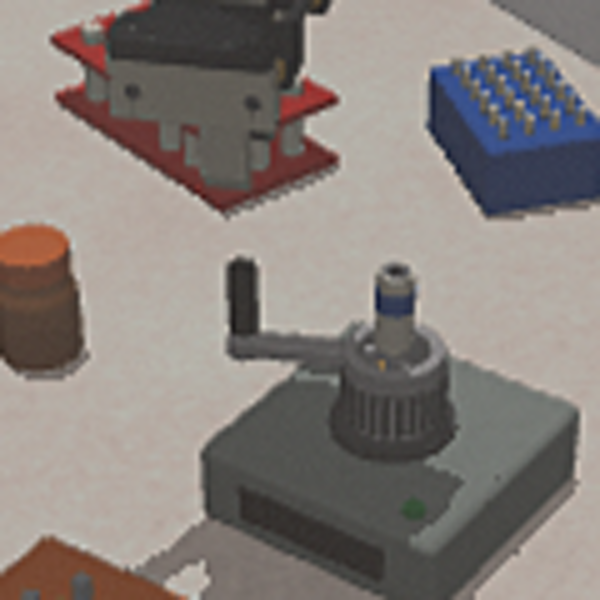

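Tool is above the handle post (crop (242,265)); descend around it.

send_rows([
  [[0,0.02,0.001,0],[0,0.04,0.001,0],[0,0.055,0.001,0],[0,0.069,0.001,0],[0,0.069,0.001,0],[0,0.069,0.001,0]],
])

```text
time: 13.8
tool_pos: [0.5281, 0.1634, 0.1348]
tool_rot: [-1.577, 0.004, -0.791]
contact_force: [-0.1, -0.6, 0.2]
opening: 0.0461
```

```bash
python3 -c "
from h import *
go((.527,.163,.132,45))
import cv2
for n,c in load().items(): cv2.imwrite(f'pics/{n}9.png',c['frame'][:,:,::-1])
s=cv2.imread('pics/side9.png')[90:190,280:380]
cv2.imwrite('pics/m9.png',cv2.resize(s,None,fx=6,fy=6,interpolation=2))
"
```

```text
t 13.8 tcp [0.5281 0.1634 0.1348] az 44.67 ydown [-0.0072 -0.001  -1.    ] F [-0.06 -0.55  0.21] open 0.0461 q [ 0.16  0.48  1.57  0.    1.1  -0.62]
row [-0.0005  0.0028 -0.001 ] -0.3
```

View pics/m9.png

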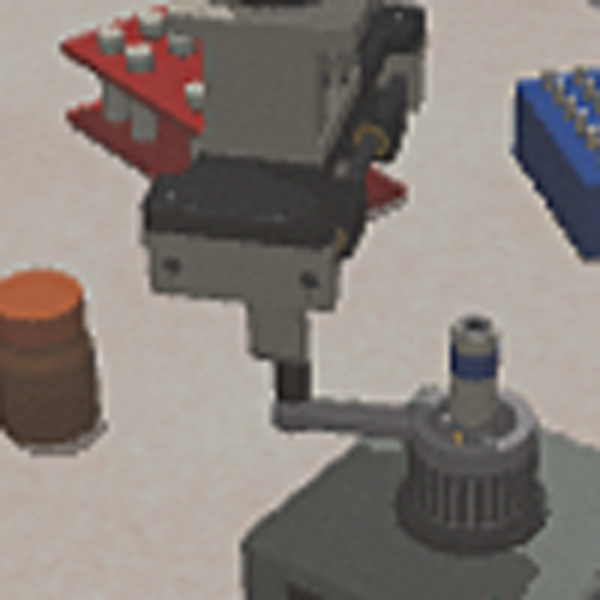

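send_rows([
  [[0,0.002,0,0],[0,0.002,0,0],[0,0.002,0,0],[0,0.002,0,0],[0,0.002,0,0],[0,0.002,0,0],[0,0.002,0,0],[0,0.002,0,0]],
], gripper=0, grip_force=15)

```text
time: 14.7
tool_pos: [0.5281, 0.1632, 0.1334]
tool_rot: [-1.576, 0.004, -0.791]
contact_force: [-2.9, -2.5, 2.9]
opening: 0.0153
```

```bash
cat >> h.py <<'E'
AX=np.array([.584,.1067])
def arc(*dth, r=.080, z=None):
    from cell import sensors
    s=sensors.observe();p=s["tool_pos"];v=p[:2]-AX;th=np.degrees(np.arctan2(v[1],v[0]));F=s["contact_force"]
    a=np.radians(th);tg=np.array([np.sin(a),-np.cos(a)]);er=np.array([np.cos(a),np.sin(a)])
    print("theta",th.round(2),"r",np.hypot(*v).round(4),"resist",round(float(-F[:2]@tg),2),"Frad",round(float(F[:2]@er),2))
    go(*[(AX[0]+r*np.cos(np.radians(t)),AX[1]+r*np.sin(np.radians(t)),z or p[2],t-90) for t in [th-d for d in dth]])
E
python3 -c "
from h import *
arc(0,3,6,9,12,15,18,21,24)
"
```

```text
theta 134.67 r 0.0795 resist 3.85 Frad 0.3
t 14.7 tcp [0.5281 0.1632 0.1334] az 44.68 ydown [-0.0064 -0.0012 -1.    ] F [-2.95 -2.49  2.94] open 0.0153 q [ 0.16  0.48  1.57 -0.    1.09 -0.62]
row [-0.0005  0.      0.    ] 0.0
row [-0.0004 -0.      0.0042] 3.0
row [-0.0001 -0.      0.0084] 6.0
row [ 0.0005 -0.0001  0.0125] 9.0
row [ 0.0012 -0.0001  0.0166] 12.0
row [ 0.0022 -0.0001  0.0207] 15.0
row [ 0.0034 -0.0001  0.0247] 18.0
row [ 0.0048 -0.0002  0.0287] 21.0
row [ 0.0064 -0.0002  0.0325] 24.0
```

send_rows([
  [[-0.0004,0,0.004,3],[0,0,0.008,6],[0.0005,0,0.0125,9],[0.0012,0,0.0166,12],[0.0022,0,0.0207,15],[0.0034,0,0.0247,18],[0.0034,0,0.0247,18]],
])

```text
time: 15.4
tool_pos: [0.5482, 0.1782, 0.1334]
tool_rot: [-1.577, 0.002, -1.106]
contact_force: [-1.8, -2.3, 3.4]
opening: 0.0148
```

```bash
python3 -c "
from h import *
arc(0,2,4,6,8,10,12)
"
```

```text
theta 116.61 r 0.08 resist 2.61 Frad -1.26
t 15.4 tcp [0.5482 0.1782 0.1334] az 26.65 ydown [-0.0064 -0.0013 -1.    ] F [-1.77 -2.29  3.37] open 0.0148 q [ 0.18  0.52  1.5  -0.    1.12 -0.28]
row [-0.  0.  0.] 0.0
row [ 0.     -0.      0.0028] 2.0
row [ 0.0002 -0.      0.0056] 4.0
row [ 0.0004 -0.0001  0.0084] 6.0
row [ 0.0008 -0.0001  0.0111] 8.0
row [ 0.0012 -0.0001  0.0139] 10.0
row [ 0.0017 -0.0001  0.0166] 12.0
```

send_rows([
  [[0,0,0.0028,2],[0.0002,0,0.0056,4],[0.0004,0,0.0084,6],[0.0008,0,0.0111,8],[0.0008,0,0.0111,8]],
])

```text
time: 15.9
tool_pos: [0.5582, 0.1825, 0.1334]
tool_rot: [-1.578, 0.001, -1.245]
contact_force: [-4.1, -1.8, 5.3]
opening: 0.0149
```

```bash
python3 -c "
from h import *
arc(0,2,4,6,8,10,12)
"
```

```text
theta 108.81 r 0.0801 resist 4.5 Frad -0.38
t 15.9 tcp [0.5582 0.1825 0.1334] az 18.69 ydown [-0.0071 -0.0012 -1.    ] F [-4.13 -1.81  5.31] open 0.0149 q [ 0.19  0.54  1.47  0.    1.14 -0.14]
row [ 0.0001 -0.      0.    ] -0.1
row [ 0.0001 -0.      0.0028] 1.9
row [ 0.0002 -0.      0.0056] 3.9
row [ 0.0005 -0.0001  0.0084] 5.9
row [ 0.0008 -0.0001  0.0111] 7.9
row [ 0.0012 -0.0001  0.0139] 9.9
row [ 0.0018 -0.0001  0.0166] 11.9
```

send_rows([
  [[0,-0.0005,0.0028,2],[0.0002,-0.001,0.0056,4],[0.0002,-0.001,0.0056,4]],
])

```text
time: 16.2
tool_pos: [0.5627, 0.1839, 0.1335]
tool_rot: [-1.58, 0.001, -1.313]
contact_force: [-3.5, -2.1, -1.3]
opening: 0.0149
```

```bash
python3 -c "
from h import *
arc(0,2,4,6)
"
```

```text
theta 105.43 r 0.0801 resist 3.97 Frad -1.07
t 16.2 tcp [0.5627 0.1839 0.1335] az 14.77 ydown [-0.0095 -0.0017 -1.    ] F [-3.55 -2.09 -1.25] open 0.0149 q [ 0.19  0.55  1.45  0.    1.15 -0.07]
row [ 0.0001 -0.      0.    ] -0.7
row [ 0.0001 -0.      0.0028] 1.3
row [ 0.0003 -0.0001  0.0056] 3.3
row [ 0.0005 -0.0001  0.0084] 5.3
```

send_rows([
  [[0,0,0.0028,2],[0.0002,0,0.0056,4],[0.0002,0,0.0056,4]],
])

```text
time: 16.5
tool_pos: [0.568, 0.1852, 0.1334]
tool_rot: [-1.581, 0.0, -1.381]
contact_force: [-4.1, -1.2, 2.0]
opening: 0.0147
```

```bash
python3 -c "
from h import *
arc(0,2,4,6)
"
```

```text
theta 101.53 r 0.0801 resist 4.3 Frad -0.32
t 16.5 tcp [0.568  0.1852 0.1334] az 10.85 ydown [-0.0097 -0.0015 -1.    ] F [-4.15 -1.18  2.01] open 0.0147 q [ 0.19  0.56  1.44  0.    1.16 -0.  ]
row [ 0.0001 -0.      0.    ] -0.7
row [ 0.0002 -0.      0.0028] 1.3
row [ 0.0003 -0.0001  0.0056] 3.3
row [ 0.0005 -0.0001  0.0084] 5.3
```

send_rows([
  [[0,0,0.0028,1.5],[0.0003,0,0.0056,3.3],[0.0003,0,0.0056,3.3]],
])

```text
time: 16.8
tool_pos: [0.5734, 0.1861, 0.1334]
tool_rot: [-1.581, 0.0, -1.438]
contact_force: [-3.7, -1.4, 3.3]
opening: 0.0154
```

send_rows([
  [[0,0,0.0028,2],[0.0003,0,0.0056,4],[0.0003,0,0.0056,4]],
])

```text
time: 17.1
tool_pos: [0.5788, 0.1867, 0.1334]
tool_rot: [-1.581, -0.0, -1.506]
contact_force: [-3.7, -1.7, 3.6]
opening: 0.0149
```

```bash
python3 -c "
from h import *
arc(0,2,4,6)
"
```

```text
theta 93.71 r 0.0802 resist 3.77 Frad -1.45
t 17.1 tcp [0.5788 0.1867 0.1334] az 3.72 ydown [-0.01   -0.001  -0.9999] F [-3.66 -1.69  3.55] open 0.0149 q [0.19 0.58 1.4  0.   1.17 0.12]
row [ 0.0002  0.     -0.    ] 0.0
row [ 0.0002 -0.      0.0028] 2.0
row [ 0.0004 -0.0001  0.0056] 4.0
row [ 0.0006 -0.0001  0.0084] 6.0
```

send_rows([
  [[0.0002,0,0.0028,2],[0.0004,0,0.0056,4],[0.0004,0,0.0056,4]],
])

```text
time: 17.4
tool_pos: [0.5841, 0.1868, 0.1334]
tool_rot: [-1.581, -0.001, -1.574]
contact_force: [-5.0, -2.7, 3.7]
opening: 0.0146
```

send_rows([
  [[0.0001,0,0.0028,2],[0.0003,0,0.0056,4],[0.0003,0,0.0056,4]],
])

```text
time: 17.7
tool_pos: [0.5891, 0.1867, 0.1334]
tool_rot: [-1.582, -0.001, -1.642]
contact_force: [-6.7, -0.6, 4.8]
opening: 0.0146
```

```bash
python3 -c "
from h import *
arc(0,2,4,6)
"
```

```text
theta 86.39 r 0.0801 resist 6.66 Frad -1.04
t 17.7 tcp [0.5891 0.1867 0.1334] az -4.1 ydown [-1.170e-02 -5.000e-04 -9.999e-01] F [-6.71 -0.61  4.79] open 0.0146 q [0.18 0.6  1.37 0.   1.19 0.25]
row [0.0001 0.     0.    ] -0.5
row [ 0.0002 -0.      0.0028] 1.5
row [ 0.0003 -0.0001  0.0056] 3.5
row [ 0.0005 -0.0001  0.0084] 5.5
```

send_rows([
  [[0.0002,0,0.0021,1.2],[0.0003,0,0.0042,2.5],[0.0003,0,0.0042,2.5]],
])

```text
time: 18.0
tool_pos: [0.5922, 0.1864, 0.1334]
tool_rot: [-1.584, -0.002, -1.684]
contact_force: [-7.9, -0.8, 4.4]
opening: 0.0149
```

```bash
python3 -c "
from h import *
arc(0,2,4)
"
```

```text
theta 84.12 r 0.0801 resist 7.76 Frad -1.56
t 18.0 tcp [0.5922 0.1864 0.1334] az -6.48 ydown [-1.360e-02 -2.000e-04 -9.999e-01] F [-7.88 -0.75  4.37] open 0.0149 q [0.18 0.6  1.36 0.   1.19 0.29]
row [0.0001 0.     0.    ] -0.6
row [ 0.0001 -0.      0.0028] 1.4
row [ 0.0002 -0.0001  0.0056] 3.4
```

send_rows([
  [[0.0001,0,0.0021,1],[0.0001,0,0.0021,1]],
])

```text
time: 18.2
tool_pos: [0.5931, 0.1863, 0.1334]
tool_rot: [-1.587, -0.002, -1.699]
contact_force: [-8.0, -0.6, 5.6]
opening: 0.0149
```

send_rows([
  [[0,0,0,0],[0,0,0,0],[0,0,0,0]],
])

```text
time: 18.5
tool_pos: [0.5929, 0.1863, 0.1334]
tool_rot: [-1.587, -0.002, -1.698]
contact_force: [-4.5, -0.7, 3.3]
opening: 0.0146
```

```bash
python3 -c "
from h import *
arc(0,2,4)
"
```

```text
theta 83.63 r 0.0801 resist 4.43 Frad -1.17
t 18.5 tcp [0.5929 0.1863 0.1334] az -7.29 ydown [-0.0161  0.     -0.9999] F [-4.53 -0.67  3.34] open 0.0146 q [0.18 0.6  1.35 0.   1.2  0.31]
row [0.0001 0.     0.    ] -0.9
row [ 0.0001 -0.      0.0028] 1.1
row [ 0.0002 -0.0001  0.0056] 3.1
```

send_rows([
  [[0.0001,0,0.002,0.6],[0.0001,0,0.004,1.6],[0.0002,0,0.0055,3]],
])

```text
time: 18.8
tool_pos: [0.597, 0.1857, 0.1334]
tool_rot: [-1.59, -0.003, -1.75]
contact_force: [-9.5, -0.8, 7.3]
opening: 0.0148
```

```bash
python3 -c "
from h import *
arc(0,2,4)
"
```

```text
theta 80.68 r 0.0801 resist 9.25 Frad -2.36
t 18.8 tcp [0.597  0.1857 0.1334] az -10.28 ydown [-1.920e-02  3.000e-04 -9.998e-01] F [-9.51 -0.83  7.3 ] open 0.0148 q [0.18 0.61 1.34 0.   1.21 0.36]
row [0.0001 0.     0.    ] -1.0
row [ 0.0001 -0.0001  0.0028] 1.0
row [ 0.0002 -0.0001  0.0056] 3.0
```

send_rows([
  [[0,0,0,0],[0,0,0,0]],
])

```text
time: 19.0
tool_pos: [0.5969, 0.1857, 0.1334]
tool_rot: [-1.59, -0.003, -1.75]
contact_force: [-4.2, -1.9, 3.2]
opening: 0.0147
```

send_rows([
  [[0,0,0,0],[0,0,0,0],[0,0,0,0],[0,0,0,0],[0,0,0,0]],
], gripper=0.45)

```text
time: 19.5
tool_pos: [0.5972, 0.1858, 0.1334]
tool_rot: [-1.589, -0.003, -1.749]
contact_force: [-0.2, -0.7, 0.6]
opening: 0.0407
```

```bash
python3 -c "
from h import *
arc(0)
"
```

```text
theta 80.55 r 0.0802 resist 0.14 Frad -0.69
t 19.5 tcp [0.5972 0.1858 0.1334] az -10.24 ydown [-1.870e-02  4.000e-04 -9.998e-01] F [-0.25 -0.66  0.58] open 0.0407 q [0.18 0.61 1.34 0.   1.21 0.35]
row [0.0002 0.     0.    ] -0.8
```

Free of the handle. Rise (slightly tilted tool: along its own axis) and look.

send_rows([
  [[0,-0.015,0,0],[0,-0.03,0,0],[0,-0.05,0,0],[0,-0.08,0,0],[0,-0.12,0,0],[0,-0.12,0,0],[0,-0.12,0,0]],
])

```text
time: 20.2
tool_pos: [0.5998, 0.1858, 0.2543]
tool_rot: [-1.587, -0.002, -1.749]
contact_force: [-1.1, -1.0, 1.0]
opening: 0.0411
```

```bash
python3 -c "
from h import *
go((.45,.3,.25,None))
import cv2
for n,c in load().items(): cv2.imwrite(f'pics/{n}10.png',c['frame'][:,:,::-1])
s=cv2.imread('pics/side10.png')[90:210,280:400]
cv2.imwrite('pics/m10.png',cv2.resize(s,None,fx=5,fy=5,interpolation=2))
"
```

```text
t 20.2 tcp [0.5998 0.1858 0.2543] az -10.24 ydown [-1.630e-02  8.000e-04 -9.999e-01] F [-1.14 -0.98  0.97] open 0.0411 q [0.18 0.53 1.15 0.   1.48 0.35]
row [-0.0858  0.0068 -0.1676] 0
```

View pics/m10.png

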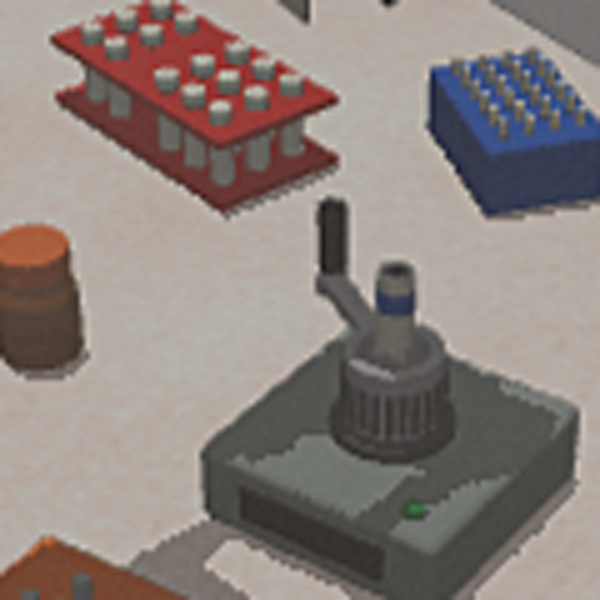

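send_rows([
  [[0,0,-0.05,0],[0,0,-0.1,0],[0,0,-0.15,0],[0,0,-0.2,0],[0,0,-0.2,0],[0,0,-0.2,0]],
])

```text
time: 20.9
tool_pos: [0.4012, 0.2213, 0.2558]
tool_rot: [-1.592, -0.004, -1.748]
contact_force: [0.2, -0.4, 0.7]
opening: 0.041
```

```bash
python3 -c "
from h import *
q=atz('side',346.2,130.2,.142);v=q[:2]+[.0014,0]-AX;print(q,np.degrees(np.arctan2(v[1],v[0])),np.hypot(*v))
print('expected post px',proj('side',np.array([.584-.0014+.08*np.cos(np.radians(80.5)),.1067+.08*np.sin(np.radians(80.5)),.142])))
go((.45,.3,.25,None))
import cv2
for n,c in load().items(): cv2.imwrite(f'pics/{n}11.png',c['frame'][:,:,::-1])
t=cv2.imread('pics/top11.png')
cv2.imwrite('pics/m11.png',t)
cv2.imwrite('pics/m11s.png',cv2.imread('pics/side11.png'))
"
```

```text
[0.59813038 0.18803417 0.142     ] 79.18976307841534 0.08280362798457828
expected post px [345.97868388 130.84788538]
t 20.9 tcp [0.4012 0.2213 0.2558] az -10.16 ydown [-2.140e-02 -4.000e-04 -9.998e-01] F [ 0.22 -0.41  0.74] open 0.041 q [0.33 0.21 1.63 0.01 1.33 0.51]
row [-0.0861  0.0047  0.0343] 0
```

View pics/m11.png

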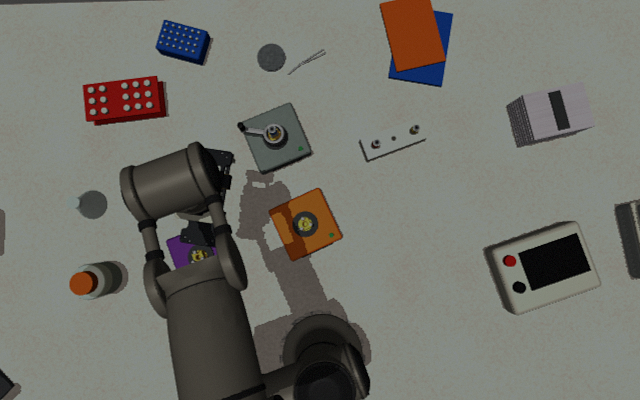

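View pics/m11s.png

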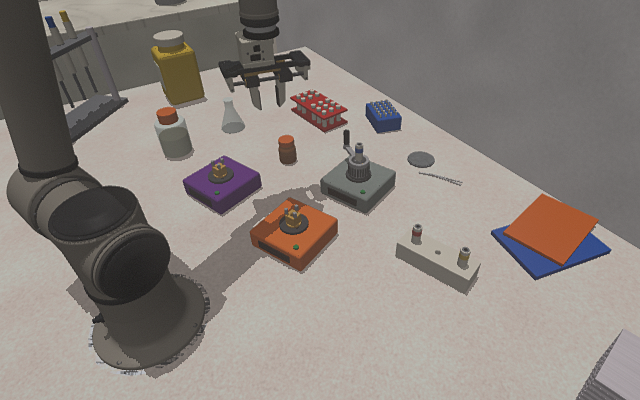

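```bash
python3 -c "
from cell import hand_in
print(hand_in())"
```

```text
the job is handed in; nothing more can be done
None
```

The blue electrode is clamped in the grey polishing stand's collet, disc up. The handle is released and the job is handed in at about 21 s of the 69 s allowed. No verdict is reported, so these are my own checks.

- **Seating:** I lowered the shank into the bore until it met the floor with about 6 N, well under the 30 N limit. The tool height matched the calculated home position to about 0.2 mm. After release the electrode stood upright in the side image.
- **Clamping:** I turned the crank clockwise about 54°. The jaws met the shank at about 41° of turn, and I stopped 12–14° later. The push while moving was then 9.3 N, about 4.3 N above the 5 N drag, in the middle of the firm range. From the angle alone I get 3.6–4.2 N, which agrees.
- **After letting go:** The tool reads about zero contact force, with about 1 N of noise. The handle stayed at 79–80° in the image, against 80.5° when I let go. The red and yellow electrodes and the jar look unmoved in both final pictures.
- **Not measured:** I could not read the jaw forces directly. I inferred about 20 N per jaw from the handle force, against the 8 N minimum and 50 N limit.
- **Disagreements:**
  - The two cameras differed by about 1.5–3.5 mm in position, so I relied on position differences and on where the shank seated.
  - During the turn the tool tilted about 1° and carried up to 7 N vertically through the grip. Both readings dropped on release except the tilt, which stayed.

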